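# Stack the packed box, then tong a roll over the next box

### The job

We are boxing rolls. Put the closed box that stands by itself squarely on top of the pile of two closed boxes, lined up with it, and let go; then pick up the tongs, take the round roll (not the long one) off the cooling rack with the tongs' jaws, never touching it with your gripper, and hold it in the tongs over the open box, clear above its rim, while I slip the paper in. Finish still holding it there with the tongs: do not put it down or let go, and leave the pile, the long roll, the shaker and the bowl where they stand.

Things in the scene. Friction and masses are not known exactly. Their poses are not given: they have to be found in the camera images.
- packed_mid (a point): centre (half-way up, 27 mm above the bench) of the closed white paperboard box that stands alone: 62 (its x) x 124 (its y) x 54 mm high, about 0.12 kg, firm. It is gripped across the 62 mm
- pile_top_mid (a point): centre (half-way up) of the upper of the two closed boxes of the pile, same box model and same axes (x the 62 mm way, y the 124 mm way); its top face is 27 mm above this point, 108 mm above the bench
- pile_low_mid (a point): centre (half-way up) of the lower closed box of the pile, which stands on the bench
- tongs_grip (a point): point between the two arms of the tongs where they are gripped (middle of the 78 mm long black sleeves, near the centre of mass), half-way up, 12 mm above the bench; x points to the jaws, y from right to left arm, z up. Over their outsides the arms measure 58 mm here when open, 36 mm (and parallel) when the jaws hold the round roll, about 16 mm when shut
- tongs_mouth (a point): point midway between the jaws of the tongs, 115 mm ahead of tongs_grip, same height and axes. The jaws are 24 mm tall, 40 mm long, scooped to fit a round thing of 56 mm; open, they leave about 92 mm between their lips; with the arms squeezed to 51 mm over their outsides at tongs_grip, enough to carry the tongs level without drooping, they leave about 77 mm
- tongs_left: left (+y) arm of the tongs with its jaw; origin in the arm at the gripped place, on the bench; it swings inward about the hinge by up to 0.20 rad, always as much as the other arm, so the mouth stays on the centre line
- tongs_right: right (-y) arm of the tongs with its jaw, the mirror image
- tongs: steel spring kitchen tongs, 0.13 kg, lying flat and open; origin on the bench under tongs_grip, x to the jaws. Arms 22 mm tall. The hinge is 105 mm behind, a hanging loop reaches 137 mm behind; the jaws' ends are 135 mm ahead. They spring open: squeezed at tongs_grip it takes 6 N to start closing, 8.5 N at the roll's width, and half of the grip beyond that reaches the jaws
- roll_mid (a point): centre (half-way up) of the small round bread roll with a cross cut on top: 56 mm across (widest 13 to 20 mm above its foot), 40 mm high, flat foot, about 45 g, stands on the cooling rack with nothing within 80 mm of its centre
- roll: the same round roll; origin under its foot
- rack: wire cooling rack, fixed, 170 (x) x 240 (y) mm, its top 25 mm above the bench; origin on the bench under its centre. The round roll is at one end of its length, the long roll at the other
- long_roll_mid (a point): centre of the long bread roll on the rack, 110 x 48 x 45 mm; to be left alone
- open_box_mouth (a point): centre of the mouth of the empty open box of the same model (white outside, brown inside), fixed: 62 (x) x 124 (y) mm outside, rim 50 mm above the bench, walls 2.5 mm; this point is at rim height. Its lid is laid back to the bench on the +x side, to 88 mm from the centre
- open_box: the same open box; origin on the bench under its centre
- packed: the closed box that stands alone; origin under its centre
- pile_top: the upper box of the pile; origin under its centre
- shaker_mid (a point): aluminium sugar shaker, 66 mm across with a side handle reaching 55 mm from its axis, 80 mm high; this point is half-way up on its axis; to be left alone
- bowl: small steel bowl, 100 mm across, 42 mm high; origin under its centre; to be left alone
Not all that is in view belongs to the job. Leave any purple or yellow look-alike of the open_box alone.

How it is judged:
By the outcome, as a careful person would: the job done as asked, in the order asked, and still so for the second after the job is handed in, while the arm keeps its last pose, push and grip.
It also fails if it takes over 58 s, if anything falls off the work surface, if the arm or the gripper's body presses on something with over 40 N, if the wrist force passes 120 N, or if a joint passes its speed limit or range.

### The arm

A 7-joint arm with a two-finger parallel gripper is mounted at the origin on the work surface. World frame = base frame: x ahead of the robot, y to its left, z up, the work surface at z = 0. Lengths are in m, angles in degrees, forces in N, time in s.
With the tool pointing down it reaches from about 0.425 to 0.825 m from the base axis. Payload 3.6 kg.
Tool frame: the origin (TCP) lies at the very end of the fingers, on their centre line; the grasp point (between the pads) lies ctrl.hold_point_z behind it (ctrl.hold_point_z is the distance from the TCP to the grasp point, in m); z points along the fingers, y is the line along which they close (so a half turn about z gives the same grasp; the last joint's range is limited). The gripper opens to 93 mm and grips with 3 to 60 N. Pads are 15 mm wide; open, the fingers measure 128 mm over their backs; the gripper's body (75 mm by 188 mm) begins 65 mm behind the grasp point.
Start: joints at [70.216, 35.231, -0.722, 81.555, 0.464, 63.22, -2.315], TCP at [0.204, -0.617, 0.219] pointing down, gripper open.
Joint ranges: [-178.69, 178.69], [-17.37, 117.87], [-77.05, 75.6], [15.02, 138.74], [-78.02, 258.01], [0.78, 113.62], [-162.83, 162.83]. Speed limits (degrees/s): [159.86, 159.86, 180, 180, 180, 180, 180].

### API

Orientations are given as [roll, pitch, yaw] about the fixed x, y, z axes, in that order (R = Rz(yaw) Ry(pitch) Rx(roll)).
In Python, from plant import ctrl gives the robot as it stands.
- The arm moves only by the tool drive_tool, never from a script. Its arguments are lists of equal length, an entry for each row: "claw": the finger opening in mm, from 0 to 93; "offset": the shift along the tool's x, y, z each as a share of 0.75 m, from -1 to 1, a list of three; "roll": the turn about the tool's z as a share of 45 degrees, from -1 to 1. In form: {"claw": [claw, ...], "offset": [[dx, dy, dz], ...], "roll": [roll, ...]}. A call has 1 to 5 rows; each row is the pose to reach, as a shift and turn from the pose commanded when the call began, along the tool's axes at that moment; what a row does not reach only later rows make up. A row lasts 1/10 s, in which the tool goes at most 50 mm and 8.59 degrees, less where a joint would pass 70% of its speed; a pose out of reach is approached as far as the arm can. A call with a number of a shift or a turn outside -1 to 1 is refused whole. A call with a gripper value outside its range is refused whole. The fingers move at their own pace and stop on an object; the grip force is fixed at half the most. Time passes only in rows, so rows that repeat a pose let the fingers close. It gives the time, the measured TCP pose, the force, the opening and the grip force at its end, in the units of the state.
- ctrl.get_obs(): the state, without advancing time (a new reading comes with each control period).
- ctrl.capture(name): name is "scene" or "top"; returns a dict with "frame" (420x560x3 uint8, red, green, blue), "fov_y" (degrees; the focal length in pixels is half the picture's height over the tangent of half this angle, whatever the lens; pixels are square), "cx", "cy" (the principal point, pixels), "extrinsics" (4x4, takes a point from world to camera coordinates). Camera axes: x right, y down, z forward; pixel columns grow to the right and rows downward; lengths in m; the calibration is good to about 2 mm. A picture is of the moment at which its call begins. There is no depth.
- ctrl.job_done(): hands the job in; it is judged then, once.
The state is a dict: "time_s": time; "q": joint angles; "joint_velocities": joint speeds; "effort": joint torques, N m; "position": TCP position; "tool_rot": TCP orientation; "force": force on the tool from outside, world axes, zero at the start; "wrist_torque": the same for the moment, N m; "grip_width": finger opening in m; "finger_force": force on a finger pad.
Only numpy, scipy, OpenCV 4.12 (cv2) and the standard library are available. Lean on these libraries where they do the work, as an engineer would, in place of code of your own. Each camera call takes 0.05 s, during which the arm holds its last target. There are 200 camera calls.

## Working session

There is one attempt and no reset: what is moved stays moved. The work goes in short steps, Python scripts to look and compute and a tool call to move; the robot and the scene stay as the last step left them, time stands still between calls to the robot, and variables do not carry over. Pictures are saved under pics/ and viewed, at most 12 in all, crops included, and the job is handed in when it is done.

Besides the shell and the picture viewer there is one more tool, called after "Call:" by a JSON object that holds its "name" and its "arguments", one argument or row to a line. drive_tool: Moves the arm, as the interface text tells. Its arguments: {"type":"object","properties":{"claw":{"type":"array"},"offset":{"type":"array"},"roll":{"type":"array"}},"required":["claw","offset","roll"]}

```bash
ls; mkdir -p pics
python3 - <<'E'
from plant import ctrl
import cv2,numpy as np
print(ctrl.get_obs(), ctrl.hold_point_z)
for n in("scene","top"):
    c=ctrl.capture(n); cv2.imwrite(f"pics/{n}0.png",c["frame"][:,:,::-1]); print(n,c["fov_y"],c["cx"],c["cy"],np.round(c["extrinsics"],4).tolist())
    np.savez(f"{n}0.npz",**c)
E
```

```text
pics
{'time_s': 0.0, 'q': array([70.21717606, 35.290228  , -0.7230127 , 81.64015501,  0.4647368 ,
       63.22201913, -2.31513093]), 'joint_velocities': array([ 0.01758067,  0.02694811,  0.11161681, -0.03523856,  0.0141481 ,
       -0.00427229, -0.00951899]), 'effort': array([ 5.50068344e-04, -4.58934331e+01,  2.09156899e-01, -1.65742797e+01,
       -6.11552806e-02,  2.06278375e-02,  2.42208080e-04]), 'position': array([ 0.20346721, -0.61648826,  0.21747688]), 'tool_rot': array([-1.79850509e+02,  2.69996332e-03,  1.82683259e+01]), 'force': array([ 0.06296133, -1.29670513,  0.39067202]), 'wrist_torque': array([ 0.00649135, -0.0488293 ,  0.00851441]), 'finger_force': 0.0, 'grip_width': 0.09315920425052882} 0.0188
scene 54.24916260300535 276.78140889433365 199.80119906427194 [[0.4433, 0.8964, 0.0001, -0.2693], [0.7619, -0.3767, -0.5269, -0.4025], [-0.4723, 0.2337, -0.8499, 1.481], [0.0, 0.0, 0.0, 1.0]]
top 51.35159213768459 271.58769376662167 211.14233940915574 [[0.0163, -0.9999, 0.0013, -0.0124], [-0.9805, -0.0162, -0.1959, 0.6034], [0.1959, 0.0019, -0.9806, 1.0376], [0.0, 0.0, 0.0, 1.0]]
```

View pics/scene0.png

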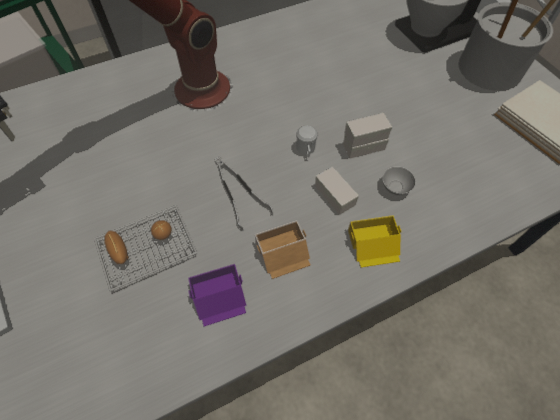

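View pics/top0.png

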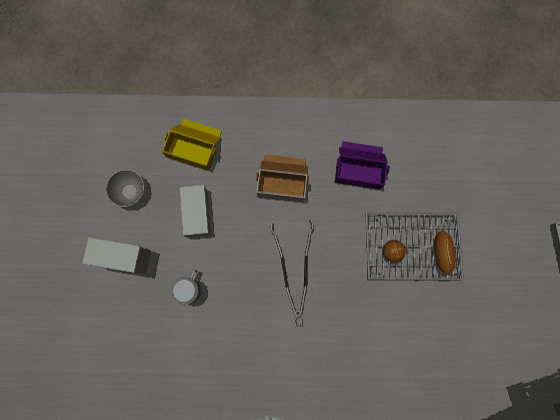

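The scene view shows the lone box at (337,188), the pile at (368,135), the tongs' hinge at (220,162) with jaws at (240,227) and (271,211), the round roll at (161,230) and the open box at (284,248). In the top view they are: lone box (195,211), pile (113,255), tongs hinge (298,318) with jaws at (273,227) and (311,225), roll (394,251), open box (283,182).

```bash
cat > h.py <<'E'
import numpy as np,cv2
def load(n): return dict(np.load(n+".npz"))
def foc(c): return c["frame"].shape[0]/2/np.tan(np.radians(c["fov_y"])/2)
def ray(c,p):
    E=c["extrinsics"];f=foc(c);d=np.array([(p[0]-c["cx"])/f,(p[1]-c["cy"])/f,1.]);R=E[:3,:3]
    return -R.T@E[:3,3],R.T@d
def plane(c,p,z):
    o,d=ray(c,p);return o+d*(z-o[2])/d[2]
def tri(a,pa,b,pb):
    o,d=ray(a,pa);q,e=ray(b,pb);s=np.linalg.lstsq(np.c_[d,-e],q-o,rcond=None)[0]
    A,B=o+s[0]*d,q+s[1]*e;return (A+B)/2,np.linalg.norm(A-B)
def proj(c,X):
    E=c["extrinsics"];p=E[:3,:3]@np.asarray(X)+E[:3,3];f=foc(c);return np.array([c["cx"]+f*p[0]/p[2],c["cy"]+f*p[1]/p[2]])
E
python3 - <<'E'
from h import *
S,T=load("scene0"),load("top0")
def blobs(c,m,roi,amin=60):
    k=np.zeros(m.shape,np.uint8);x0,y0,x1,y1=roi;k[y0:y1,x0:x1]=m[y0:y1,x0:x1]
    for q in cv2.findContours(k,cv2.RETR_EXTERNAL,cv2.CHAIN_APPROX_NONE)[0]:
        if cv2.contourArea(q)<amin: continue
        M=cv2.moments(q);r=cv2.minAreaRect(q)
        print(roi,"A",cv2.contourArea(q),"c",round(M["m10"]/M["m00"],2),round(M["m01"]/M["m00"],2),"rect",np.round(cv2.boxPoints(r),1).tolist())
for c,rs in((S,[(310,160,365,215),(335,105,400,160)]),(T,[(170,175,220,245),(70,225,160,285)])):
    g=cv2.cvtColor(c["frame"],cv2.COLOR_RGB2GRAY)
    for r in rs:
        x=g[r[1]:r[3],r[0]:r[2]];print(np.percentile(x,[5,25,50,75,90,98]))
        for t in (150,175): print(t);blobs(c,(g>t).astype(np.uint8),r)
# roll
for c,r in((S,(148,215,178,245)),(T,(380,235,408,268))):
    h=c["frame"].astype(int);m=((h[...,0]-h[...,2])>40).astype(np.uint8);blobs(c,m,r)
def crop(c,r,k): x=c["frame"][r[1]:r[3],r[0]:r[2],::-1];return cv2.resize(x,(400,300),interpolation=cv2.INTER_CUBIC)
a=[crop(S,(205,150,285,210+0),5),crop(S,(205,180,285,240),5)]
b=[crop(T,(250,210,330,270),5),crop(T,(250,270,330,330),5)]
cv2.imwrite("pics/tongs.png",np.vstack([np.hstack(a),np.hstack(b)]))
a=[crop(S,(310,155,390,215),5),crop(S,(330,105,410,165),5)]
b=[crop(T,(160,180,240,240),5),crop(T,(75,225,155,285),5)]
cv2.imwrite("pics/boxes.png",np.vstack([np.hstack(a),np.hstack(b)]))
E
```

```text
[ 78. 131. 134. 142. 161. 162.]
150
(310, 160, 365, 215) A 678.0 c 336.96 185.54 rect [[315.79998779296875, 176.0], [329.8999938964844, 163.5], [357.6000061035156, 194.60000610351562], [343.5, 207.10000610351562]]
175
[ 77.  90. 133. 136. 159. 160.]
150
(335, 105, 400, 160) A 537.5 c 368.84 123.91 rect [[346.79998779296875, 121.30000305175781], [387.29998779296875, 111.19999694824219], [391.1000061035156, 126.19999694824219], [350.6000061035156, 136.39999389648438]]
175
[ 51. 105. 108. 145. 147. 149.]
150
175
[ 46. 104. 107. 130. 145. 147.]
150
175
(148, 215, 178, 245) A 252.0 c 160.74 229.26 rect [[151.0, 221.0], [170.0, 221.0], [170.0, 238.0], [151.0, 238.0]]
(380, 235, 408, 268) A 337.0 c 393.91 250.44 rect [[379.6000061035156, 254.8000030517578], [388.79998779296875, 236.39999389648438], [408.0, 246.0], [398.79998779296875, 264.3999938964844]]
```

View pics/tongs.png

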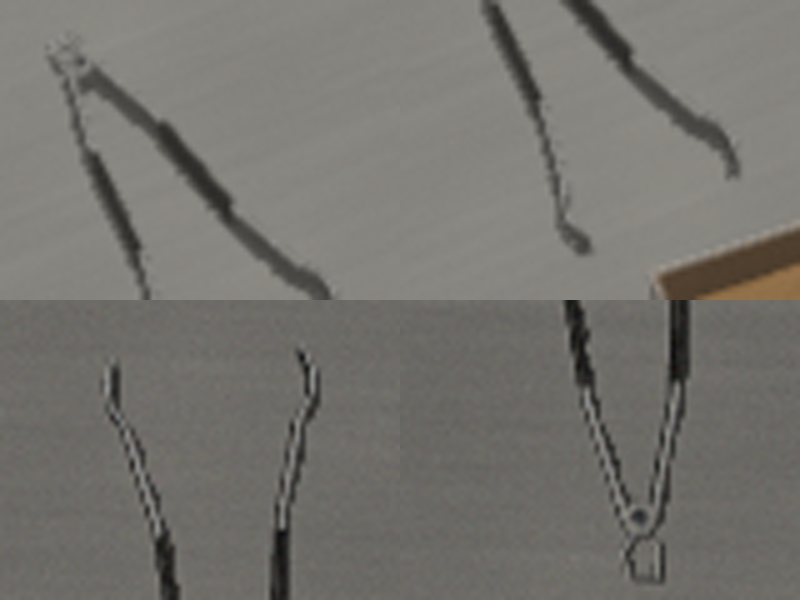

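View pics/boxes.png

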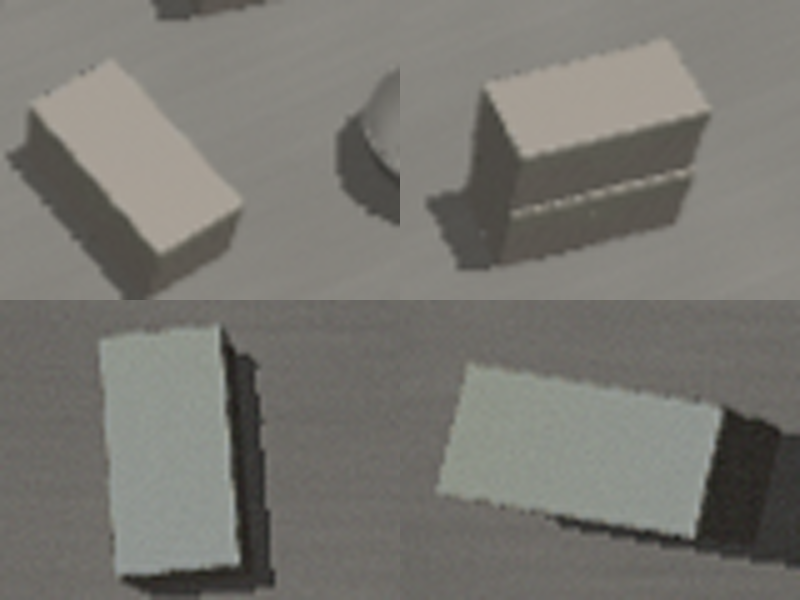

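The tongs are open. In the top view the hinge pin is at about (297.6,313), the sleeves span (283,257)-(287,286) and (306,256)-(306,286), and the jaw ends are at (272,223) and (310,221). Both boxes show clean bright top faces, and the pile's seam is visible.

Run:
```python
from h import *
S,T=load("scene0"),load("top0")
def cont(c,m,roi):
    k=np.zeros(m.shape,np.uint8);x0,y0,x1,y1=roi;k[y0:y1,x0:x1]=m[y0:y1,x0:x1]
    return sorted(cv2.findContours(k,cv2.RETR_EXTERNAL,cv2.CHAIN_APPROX_NONE)[0],key=cv2.contourArea)[::-1]
def cen(q): M=cv2.moments(q);return M["m10"]/M["m00"],M["m01"]/M["m00"]
gS,gT=[cv2.GaussianBlur(cv2.cvtColor(c["frame"],cv2.COLOR_RGB2GRAY),(3,3),0) for c in(S,T)]
for n,z,rs,rt in(("packed",.054,(310,155,365,215),(170,175,220,245)),("pile",.108,(335,105,400,160),(75,225,160,285))):
    a=cont(S,(gS>148),rs)[0];b=cont(T,(gT>126),rt)[0]
    X,e=tri(S,cen(a),T,cen(b));print(n,"tri",X.round(4),"gap",round(e,4))
    for c,q in((S,a),(T,b)):
        w=np.array([plane(c,p,z)[:2] for p in q[:,0,:].astype(float)],np.float32)
        r=cv2.minAreaRect(w*1000);M=cv2.moments((w*1e5).astype(np.int32).reshape(-1,1,2))
        print("  rect",np.round(r,1) if 0 else r, "cen",(M["m10"]/M["m00"]/1e5).__round__(4),(M["m01"]/M["m00"]/1e5).__round__(4))
# sleeves
sl={}
for k,c,g,rois,t in(("S",S,gS,[(234,170,256,196),(220,178,236,204)],72),("T",T,gT,[(278,250,293,292),(299,250,313,292)],45)):
    sl[k]=[]
    for r in rois:
        x0,y0,x1,y1=r;v=np.percentile(g[y0:y1,x0:x1],[1,5,20,50])
        q=cont(c,g<v[3]*.62,r);q=[z for z in q if cv2.contourArea(z)>10][0]
        ys,xs=np.nonzero(cv2.drawContours(np.zeros(g.shape,np.uint8),[q],-1,1,-1));p=(xs.mean(),ys.mean())
        print(k,v,cv2.contourArea(q),cv2.boundingRect(q),np.round(p,2));sl[k].append(p)
P=[tri(S,sl["S"][i],T,sl["T"][i]) for i in(0,1)];print("sleeves L,R",[(x.round(4),round(e,4)) for x,e in P]); mid=(P[0][0]+P[1][0])/2
print("sleeve mid",mid,"dist",np.linalg.norm(P[0][0]-P[1][0]), "top plane mid",(plane(T,sl["T"][0],.012)+plane(T,sl["T"][1],.012))/2,"scene",(plane(S,sl["S"][0],.012)+plane(S,sl["S"][1],.012))/2)
h,e=tri(S,(220,163),T,(297.6,313.4));print("hinge",h,e,"top@.02",plane(T,(297.6,313.4),.02)); d=mid-h;print("yaw",np.degrees(np.arctan2(d[1],d[0])),np.linalg.norm(d[:2]))
d=P[0][0]-P[1][0];print("yaw from cross",np.degrees(np.arctan2(d[1],d[0]))-90)
L,e1=tri(S,(272.4,214.4),T,(272.4,223));R,e2=tri(S,(243,230),T,(310,221.5));print("tips",L,e1,R,e2)
# roll
for k,c,r in(("S",S,(145,212,180,248)),("T",T,(378,234,412,270))):
    x=c["frame"].astype(int);q=cont(c,(x[...,0]-x[...,2])>40,r)[0];m=cen(q);sl[k+"r"]=m;print("roll",k,m,cv2.boundingRect(q),plane(c,m,.043))
print("roll",tri(S,sl["Sr"],T,sl["Tr"]))
# open box: bright rim in top, orange mask
for k,c,r in(("S",S,(250,215,318,280)),("T",T,(250,150,315,205))):
    x=c["frame"].astype(int);q=cont(c,(x[...,0]-x[...,2])>25,r)[0];print("open",k,cen(q),cv2.boundingRect(q),cv2.boxPoints(cv2.minAreaRect(q)).round(1).tolist())
def crop(c,r): x=c["frame"][r[1]:r[3],r[0]:r[2],::-1];return cv2.resize(x,(400,300),interpolation=cv2.INTER_CUBIC)
cv2.imwrite("pics/or.png",np.vstack([np.hstack([crop(S,(245,220,325,280)),crop(S,(120,200,200,260))]),np.hstack([crop(T,(245,150,325,210)),crop(T,(360,210,440,270))])]))
```

```text
packed tri [0.6065 0.1968 0.0518] gap 0.001
  rect ((605.4948120117188, 196.30348205566406), (121.70368957519531, 58.645816802978516), 6.717248916625977) cen 0.606 0.1963
  rect ((607.0712280273438, 195.88739013671875), (122.58258056640625, 60.86040496826172), 6.977927207946777) cen 0.6066 0.1959
pile tri [0.4839 0.375  0.107 ] gap 0.0009
  rect ((483.7914123535156, 374.6282958984375), (120.21607971191406, 59.43282699584961), 81.20578002929688) cen 0.4842 0.3745
  rect ((484.0268249511719, 374.70257568359375), (122.77720642089844, 61.937225341796875), 81.52176666259766) cen 0.4842 0.3752
S [ 49.71  54.    95.   132.  ] 66.0 (234, 173, 20, 23) [243.37 183.88]
S [ 58.   63.5  94.  132. ] 37.5 (222, 181, 11, 21) [227.25 190.76]
T [ 36.  43.  85. 106.] 58.5 (281, 257, 8, 30) [284.34 271.56]
T [ 32.   40.   73.4 106. ] 75.0 (304, 256, 4, 30) [305.63 271.21]
sleeves L,R [(array([ 0.456 , -0.0379,  0.0144]), np.float64(0.0008)), (array([ 0.4578, -0.0918,  0.0152]), np.float64(0.0003))]
sleeve mid [ 0.45692796 -0.06481512  0.01478744] dist 0.05392282122115613 top plane mid [ 0.45718351 -0.06
[... 411 characters left out ...]
2751322751) (151, 221, 20, 18) [ 0.51155758 -0.30966179  0.043     ]
roll T (393.90553907022746, 250.4371909000989) (383, 240, 23, 22) [ 0.51146094 -0.31071946  0.043     ]
roll (array([ 0.51155562, -0.31011883,  0.04335259]), np.float64(0.0010109014453982559))
open S (283.6117657103825, 250.03876366120215) (256, 222, 55, 57) [[253.0, 236.0], [300.70001220703125, 220.10000610351562], [315.29998779296875, 263.8999938964844], [267.6000061035156, 279.79998779296875]]
open T (282.16751942391505, 183.86924388857307) (258, 171, 48, 26) [[257.3999938964844, 191.39999389648438], [259.79998779296875, 170.39999389648438], [306.1000061035156, 175.8000030517578], [303.70001220703125, 196.8000030517578]]
```

View pics/or.png

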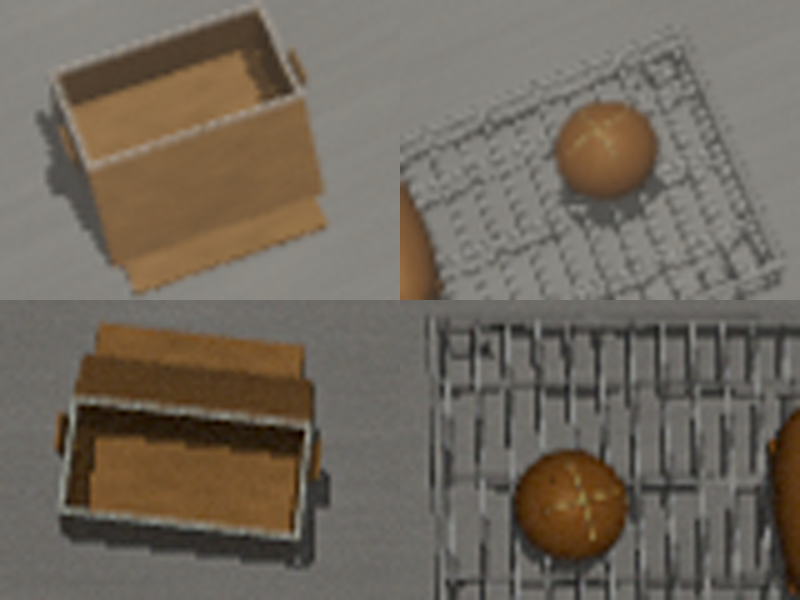

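The open box's rim is clear. In the top view its corners are about (260.6,170), (306.6,175), (304.6,197.4) and (257.4,193). The round roll is alone at its end of the rack, and the triangulated heights (0.052, 0.107, 0.043, 0.015) agree with the text.

```bash
cat > plan.py <<'E'
import numpy as np,sys
def plan(cur,yaw,tgt,tyaw,step=.235):
    cur,tgt=np.array(cur,float),np.array(tgt,float);d=tgt-cur;dy=(tyaw-yaw+180)%360-180
    n=int(max(np.ceil(np.linalg.norm(d)/step),np.ceil(abs(dy)/40)))
    for i in range(n):
        a=np.radians(yaw+dy*i/n);s=d/n
        t=np.array([s[0]*np.cos(a)+s[1]*np.sin(a),s[0]*np.sin(a)-s[1]*np.cos(a),-s[2]])/.75
        print("call",i+1,"offset",t.round(4).tolist(),"roll",round(-dy/n/45,4))
E
python3 - <<'E'
from h import *;from plan import plan
S,T=load("scene0"),load("top0")
a=[(256,235),(296.6,222),(305.6,239.4),(263.4,253)];b=[(304.6,197.4),(257.4,193),(260.6,170),(306.6,175)]
t=[(260.6,170),(306.6,175),(304.6,197.4),(257.4,193)]
print("scene",np.array([plane(S,p,.05)[:2] for p in a]).round(4).tolist(),"top",np.array([plane(T,p,.05)[:2] for p in t]).round(4).tolist())
# scene order: (256,235)=-y,-x ; (296.6,222)=+y,-x ; (305.6,239)=+y,+x ; (263,253)=-y,+x
for p,q in zip(a,[t[2],t[3],t[0],t[1]]): X,e=tri(S,p,T,q);print(X.round(4),round(e,4))
plan((.204,-.617,.219),18.27,(.6063,.1961,.13),6.85)
E
```

```text
scene [[0.6474, -0.0828], [0.6607, 0.0348], [0.7188, 0.0316], [0.7045, -0.0876]] top [[0.7133, 0.0276], [0.7019, -0.0912], [0.6426, -0.0861], [0.6521, 0.0345]]
[ 0.6444 -0.0842  0.0454] 0.0047
[0.6553 0.0364 0.0393] 0.0032
[0.7159 0.0304 0.0449] 0.0056
[ 0.7031 -0.0893  0.0484] 0.0043
call 1 offset [0.2123, -0.2153, 0.0297] roll 0.0634
call 2 offset [0.2013, -0.2256, 0.0297] roll 0.0634
call 3 offset [0.1898, -0.2354, 0.0297] roll 0.0634
call 4 offset [0.1779, -0.2445, 0.0297] roll 0.0634
```

Call:
{"name": "drive_tool", "arguments": {
  "claw": [93,93,93,93,93],
  "offset": [
    [0.212,-0.215,0.03],
    [0.212,-0.215,0.03],
    [0.212,-0.215,0.03],
    [0.212,-0.215,0.03],
    [0.212,-0.215,0.03]
  ],
  "roll": [0.063,0.063,0.063,0.063,0.063]
}}

```text
time_s: 0.6
position: [0.3062, -0.4093, 0.1955]
tool_rot: [-179.8, -0.1, 15.7]
force: [0.5, -0.8, -0.3]
grip_width: 0.0924
finger_force: 0.0
```

Call:
{"name": "drive_tool", "arguments": {
  "claw": [93,93,93,93,93],
  "offset": [
    [0.201,-0.226,0.03],
    [0.201,-0.226,0.03],
    [0.201,-0.226,0.03],
    [0.201,-0.226,0.03],
    [0.201,-0.226,0.03]
  ],
  "roll": [0.063,0.063,0.063,0.063,0.063]
}}

```text
time_s: 1.1
position: [0.4056, -0.2062, 0.1732]
tool_rot: [-179.9, -0.0, 12.9]
force: [-0.4, -0.5, -0.1]
grip_width: 0.093
finger_force: 0.0
```

Call:
{"name": "drive_tool", "arguments": {
  "claw": [93,93,93,93,93],
  "offset": [
    [0.19,-0.235,0.03],
    [0.19,-0.235,0.03],
    [0.19,-0.235,0.03],
    [0.19,-0.235,0.03],
    [0.19,-0.235,0.03]
  ],
  "roll": [0.063,0.063,0.063,0.063,0.063]
}}

```text
time_s: 1.6
position: [0.5061, -0.0025, 0.1506]
tool_rot: [-179.9, -0.0, 10.1]
force: [-0.2, -1.2, -0.3]
grip_width: 0.0932
finger_force: 0.0
```

Call:
{"name": "drive_tool", "arguments": {
  "claw": [93,93,93,93,93],
  "offset": [
    [0.178,-0.2445,0.03],
    [0.178,-0.2445,0.03],
    [0.178,-0.2445,0.03],
    [0.178,-0.2445,0.03],
    [0.178,-0.2445,0.03]
  ],
  "roll": [0.063,0.063,0.063,0.063,0.063]
}}

```text
time_s: 2.1
position: [0.6055, 0.2014, 0.1276]
tool_rot: [-179.8, 0.0, 7.2]
force: [0.2, -0.4, 0.0]
grip_width: 0.0929
finger_force: 0.0
```

Call:
{"name": "drive_tool", "arguments": {
  "claw": [93,93],
  "offset": [
    [0,0,0],
    [0,0,0]
  ],
  "roll": [0,0]
}}

```text
time_s: 2.3
position: [0.6048, 0.1955, 0.1278]
tool_rot: [179.9, 0.1, 7.0]
force: [0.8, -0.8, -0.0]
grip_width: 0.0932
finger_force: 0.0
```

Call:
{"name": "drive_tool", "arguments": {
  "claw": [93,93,93,93,93],
  "offset": [
    [0.002,0,0.05],
    [0.002,0,0.1],
    [0.002,0,0.13],
    [0.002,0,0.15],
    [0.002,0,0.153]
  ],
  "roll": [0,0,0,0,0]
}}

```text
time_s: 2.8
position: [0.6057, 0.1935, 0.0124]
tool_rot: [179.9, 0.2, 6.8]
force: [-0.2, -0.8, 0.8]
grip_width: 0.093
finger_force: 0.0
```

Call:
{"name": "drive_tool", "arguments": {
  "claw": [56,56,56,56,56],
  "offset": [
    [0,0,0],
    [0,0,0],
    [0,0,0],
    [0,0,0],
    [0,0,0]
  ],
  "roll": [0,0,0,0,0]
}}

```text
time_s: 3.3
position: [0.6075, 0.1962, 0.0149]
tool_rot: [-180.0, -0.1, 6.9]
force: [-0.2, -0.4, 2.9]
grip_width: 0.0615
finger_force: 30.0
```

Call:
{"name": "drive_tool", "arguments": {
  "claw": [50,50,50,50,50],
  "offset": [
    [0,0,0],
    [0,0,0],
    [0,0,0],
    [0,0,-0.005],
    [0,0,-0.02]
  ],
  "roll": [0,0,0,0,0]
}}

```text
time_s: 3.8
position: [0.6053, 0.1953, 0.0276]
tool_rot: [179.9, 0.2, 6.9]
force: [-0.5, 0.5, -1.7]
grip_width: 0.062
finger_force: 30.0
```

Run:
```python
from plan import plan
plan((.606,.1958,.17),6.87,(.4842,.3749,.17),81.4)
```

```text
call 1 offset [-0.0663, -0.1283, -0.0] roll -0.8281
call 2 offset [0.0249, -0.1422, -0.0] roll -0.8281
```

Call:
{"name": "drive_tool", "arguments": {
  "claw": [50,50,50,50,50],
  "offset": [
    [0,0,-0.04],
    [0,0,-0.08],
    [0,0,-0.12],
    [0,0,-0.16],
    [0,0,-0.19]
  ],
  "roll": [0,0,0,0,0]
}}

```text
time_s: 4.3
position: [0.6073, 0.1959, 0.1739]
tool_rot: [-180.0, -0.1, 6.9]
force: [0.8, 0.1, -1.6]
grip_width: 0.0618
finger_force: 30.0
```

Call:
{"name": "drive_tool", "arguments": {
  "claw": [50,50,50,50,50],
  "offset": [
    [-0.014,-0.027,0],
    [-0.027,-0.052,0],
    [-0.04,-0.078,0],
    [-0.053,-0.103,0],
    [-0.066,-0.128,0]
  ],
  "roll": [-0.166,-0.332,-0.498,-0.664,-0.828]
}}

```text
time_s: 4.8
position: [0.5454, 0.2855, 0.1717]
tool_rot: [180.0, 0.0, 44.5]
force: [0.3, -1.0, -1.5]
grip_width: 0.0617
finger_force: 30.0
```

Call:
{"name": "drive_tool", "arguments": {
  "claw": [50,50,50,50,50],
  "offset": [
    [0.005,-0.028,0],
    [0.01,-0.057,0],
    [0.015,-0.085,0],
    [0.02,-0.114,0],
    [0.025,-0.142,0]
  ],
  "roll": [-0.166,-0.332,-0.498,-0.664,-0.828]
}}

```text
time_s: 5.3
position: [0.4848, 0.3749, 0.1716]
tool_rot: [180.0, 0.0, 81.7]
force: [0.2, 0.5, -2.1]
grip_width: 0.0618
finger_force: 30.0
```

Call:
{"name": "drive_tool", "arguments": {
  "claw": [50,50],
  "offset": [
    [0,0,0],
    [0,0,0]
  ],
  "roll": [0,0]
}}

```text
time_s: 5.5
position: [0.4858, 0.3737, 0.1715]
tool_rot: [180.0, 0.1, 81.3]
force: [1.6, -0.9, -2.0]
grip_width: 0.0617
finger_force: 30.0
```

Run:
```python
from h import *;from plant import ctrl
P=[]
for i in range(4):
    o=ctrl.get_obs();P.append(np.r_[o["position"],o["tool_rot"][2]]);c=ctrl.capture("top")
print(np.mean(P,0).round(4))
cv2.imwrite("pics/a1.png",cv2.resize(c["frame"][200:300,60:193,::-1],(798,600)))
```

```text
[ 0.4866  0.3729  0.1714 81.2221]
```

View pics/a1.png

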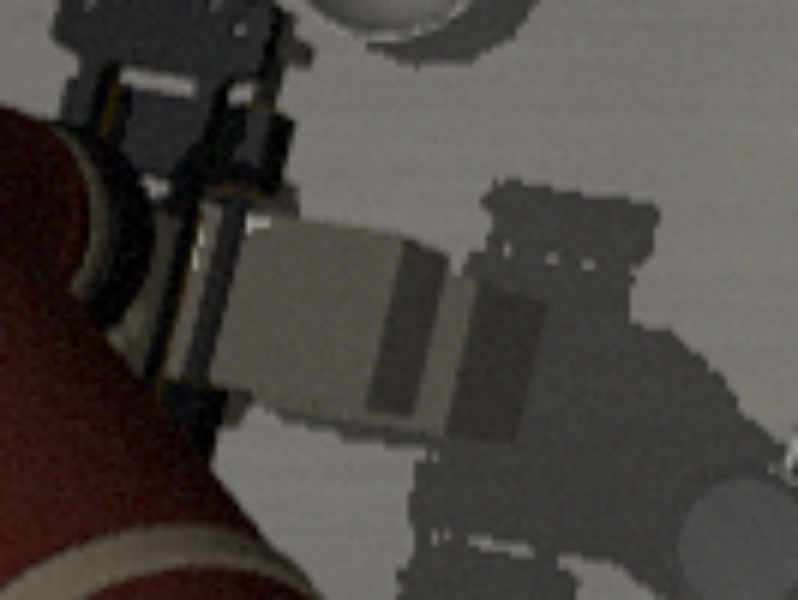

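The held box's near end edge runs (402,238)-(367,412) in the crop, and the pile's own end edge below it runs about (478,283)-(445,440). The two look parallel.

Run:
```python
from h import *;from plant import ctrl
T=load("top0")
f=lambda u,v,z: plane(T,(60+u/6-.5+.08,200+v/6-.5+.08),z)[:2]
for n,pts,z in(("held",((402,238),(367,412)),.212),("pile",((478,283),(445,440)),.108)):
    a,b=[f(*p,z) for p in pts];print(n,a.round(4),b.round(4),"len",np.linalg.norm(a-b).round(4),"xdir deg",np.degrees(np.arctan2(*(a-b)[::-1])).round(2))
for n,c,y in(("held exp",(.4842,.3749),81.3),("pile meas",(.484,.3749),81.4)):
    r=np.radians(y);L=np.array([np.cos(r),np.sin(r)]);s=np.array([L[1],-L[0]])
    print(n,[(np.array(c)-.062*L+k*.031*s).round(4).tolist() for k in(1,-1)])
P=[]
for i in range(8):
    o=ctrl.get_obs();P.append(np.r_[o["position"],o["tool_rot"][2]]);ctrl.capture("top")
print(np.mean(P,0).round(4),np.std(P,0).round(4))
# seam/pile lower pose: full-frame initial contour for the pile with subpixel edges
g=cv2.cvtColor(T["frame"],cv2.COLOR_RGB2GRAY)
k=np.zeros(g.shape,np.uint8);k[225:285,75:160]=(cv2.GaussianBlur(g,(3,3),0)[225:285,75:160]>126);q=max(cv2.findContours(k,0,1)[0],key=cv2.contourArea)
```

```text
held [0.507  0.3047] [0.4455 0.312 ] len 0.0619 xdir deg -6.74
pile [0.503  0.3082] [0.4416 0.3164] len 0.0619 xdir deg -7.6
held exp [[0.5055, 0.3089], [0.4442, 0.3183]]
pile meas [[0.5054, 0.309], [0.4441, 0.3182]]
[ 0.4861  0.3738  0.1714 81.341 ] [0.0004 0.0006 0.     0.0674]
```

Call:
{"name": "drive_tool", "arguments": {
  "claw": [50,50,50,50,50],
  "offset": [
    [0.002,-0.004,0.015],
    [0.002,-0.004,0.03],
    [0.002,-0.004,0.045],
    [0.002,-0.004,0.055],
    [0.002,-0.004,0.055]
  ],
  "roll": [0,0,0,0,0]
}}

```text
time_s: 6.6
position: [0.4819, 0.3757, 0.1282]
tool_rot: [-179.9, 0.2, 81.5]
force: [0.1, -0.2, -0.4]
grip_width: 0.0621
finger_force: 30.0
```

Run:
```python
from h import *;from plant import ctrl
P=[]
for i in range(6):
    o=ctrl.get_obs();P.append(np.r_[o["position"],o["tool_rot"][2]]);t=ctrl.capture("top")
s=ctrl.capture("scene");np.savez("top1.npz",**t);np.savez("scene1.npz",**s)
print(np.mean(P,0).round(4))
a=cv2.resize(s["frame"][90:165,335:410,::-1],(400,400),interpolation=cv2.INTER_CUBIC)
b=cv2.resize(t["frame"][220:295,80:155,::-1],(400,400),interpolation=cv2.INTER_CUBIC)
cv2.imwrite("pics/a2.png",cv2.convertScaleAbs(np.hstack([a,b]),alpha=1.4))
```

```text
[ 0.4827  0.3765  0.1299 81.4458]
```

View pics/a2.png

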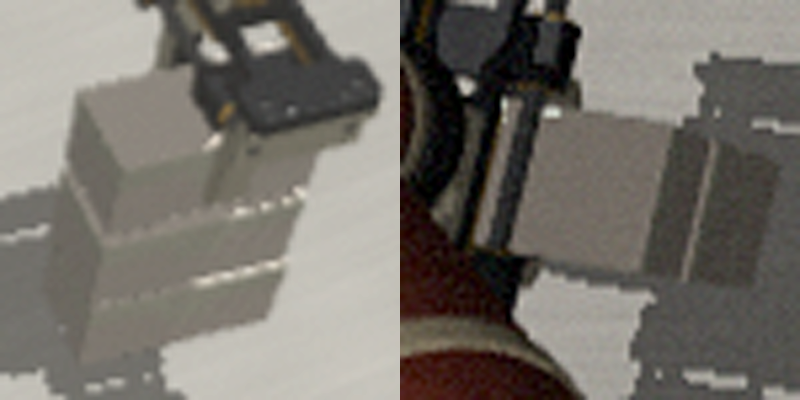

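The held box hangs just above the pile. In the scene crop its lower front corner is at about (112,233) and the pile's is at (104,247). In the top crop the held end edge is (273,126)-(240,270) and the pile's is (316,143)-(288,283).

Run:
```python
from h import *
S,T=load("scene1"),load("top1");k=75/400
def edge(c,x0,y0,pts,z):
    a,b=[plane(c,(x0+u*k-.4,y0+v*k-.4),z)[:2] for u,v in pts];print((a*1000).round(1),(b*1000).round(1),"mid",((a+b)*500).round(1),np.linalg.norm(a-b).round(4),np.degrees(np.arctan2(*(a-b)[::-1])).round(1))
print("top");edge(T,80,220,((273,126),(240,270)),.1704);edge(T,80,220,((316,143),(288,283)),.108)
print("scene: held top end edge, pile top end edge");edge(S,335,90,((120,172),(77,95)),.1704);edge(S,335,90,((104,247),(63,178)),.108)
# long-edge line fit on raw scene of the box's lit edges: intensity profile sampling for the pile top in first pictures
for n in ("scene0",):
    edge(load(n),335,90,((0,0),(1,1)),.1)
```

```text
top
[503.6 308.6] [443.9 317.4] mid [473.8 313. ] 0.0603 -8.4
[503.8 309.2] [442.2 316.8] mid [473. 313.] 0.062 -7.0
scene: held top end edge, pile top end edge
[505.6 305.8] [447.3 314.8] mid [476.5 310.3] 0.059 -8.8
[505.1 307.8] [450.9 314.2] mid [478. 311.] 0.0545 -6.7
[304.  360.3] [305.  360.4] mid [304.5 360.4] 0.001 -173.9
```

Call:
{"name": "drive_tool", "arguments": {
  "claw": [50,50,50,50,50],
  "offset": [
    [0,0,0.003],
    [0,0,0.006],
    [0,0,0.008],
    [0,0,0.01],
    [0,0,0.01]
  ],
  "roll": [0,0,0,0,0]
}}

```text
time_s: 7.45
position: [0.4827, 0.3766, 0.1229]
tool_rot: [180.0, -0.0, 81.5]
force: [-0.6, -1.2, 0.7]
grip_width: 0.0621
finger_force: 30.0
```

Call:
{"name": "drive_tool", "arguments": {
  "claw": [50,50,50],
  "offset": [
    [0,0,0.001],
    [0,0,0.0015],
    [0,0,0.0015]
  ],
  "roll": [0,0,0]
}}

```text
time_s: 7.75
position: [0.4828, 0.3766, 0.1229]
tool_rot: [180.0, -0.0, 81.4]
force: [-1.0, -1.9, 5.9]
grip_width: 0.0615
finger_force: 30.0
```

Run:
```python
from plant import ctrl;import numpy as np
P=[]
for i in range(5):
    o=ctrl.get_obs();P.append(np.r_[o["position"],o["force"]]);ctrl.capture("top")
print(np.mean(P,0).round(4))
```

```text
[ 0.4828  0.3766  0.1229 -1.1324 -1.8733  5.9485]
```

Call:
{"name": "drive_tool", "arguments": {
  "claw": [64,70,80,93,93],
  "offset": [
    [0,0,0],
    [0,0,0],
    [0,0,0],
    [0,0,0],
    [0,0,0]
  ],
  "roll": [0,0,0,0,0]
}}

```text
time_s: 8.5
position: [0.4827, 0.3766, 0.1214]
tool_rot: [-180.0, 0.0, 81.4]
force: [-0.0, -0.8, -0.5]
grip_width: 0.0892
finger_force: 0.0
```

Call:
{"name": "drive_tool", "arguments": {
  "claw": [93,93,93,93,93],
  "offset": [
    [0,0,-0.01],
    [0,0,-0.04],
    [0,0,-0.08],
    [0,0,-0.12],
    [0,0,-0.12]
  ],
  "roll": [0,0,0,0,0]
}}

```text
time_s: 9.0
position: [0.4847, 0.3791, 0.217]
tool_rot: [179.6, -0.5, 81.4]
force: [-0.5, -0.4, -0.6]
grip_width: 0.093
finger_force: 0.0
```

Run:
```python
from plan import plan;from plant import ctrl
o=ctrl.get_obs();print(o["position"],o["tool_rot"])
plan((.4828,.3766,.213),81.45,(.4575,-.0648,.10),184.2,.2)
```

```text
[0.48471302 0.37905134 0.21695735] [179.62074382  -0.47700454  81.44291073]
call 1 offset [-0.1957, 0.018, 0.0502] roll -0.7611
call 2 offset [-0.1719, -0.0952, 0.0502] roll -0.7611
call 3 offset [-0.0885, -0.1754, 0.0502] roll -0.7611
```

Call:
{"name": "drive_tool", "arguments": {
  "claw": [93,93,93,93,93],
  "offset": [
    [-0.04,0.0036,0],
    [-0.08,0.007,0.01],
    [-0.12,0.011,0.02],
    [-0.16,0.0145,0.035],
    [-0.196,0.018,0.05]
  ],
  "roll": [-0.152,-0.304,-0.456,-0.608,-0.761]
}}

```text
time_s: 9.5
position: [0.4739, 0.2275, 0.1736]
tool_rot: [-180.0, 0.0, 116.0]
force: [0.8, -0.1, -0.4]
grip_width: 0.0934
finger_force: 0.0
```

Call:
{"name": "drive_tool", "arguments": {
  "claw": [93,93,93,93,93],
  "offset": [
    [-0.034,-0.019,0.01],
    [-0.069,-0.038,0.02],
    [-0.103,-0.057,0.03],
    [-0.138,-0.076,0.04],
    [-0.172,-0.095,0.05]
  ],
  "roll": [-0.152,-0.304,-0.456,-0.608,-0.761]
}}

```text
time_s: 10.0
position: [0.4657, 0.0807, 0.1362]
tool_rot: [-180.0, 0.0, 150.2]
force: [0.3, -0.3, -0.2]
grip_width: 0.093
finger_force: 0.0
```

Call:
{"name": "drive_tool", "arguments": {
  "claw": [93,93,93,93,93],
  "offset": [
    [-0.018,-0.035,0.01],
    [-0.035,-0.07,0.02],
    [-0.053,-0.105,0.03],
    [-0.071,-0.14,0.04],
    [-0.0885,-0.1755,0.05]
  ],
  "roll": [-0.152,-0.304,-0.456,-0.608,-0.761]
}}

```text
time_s: 10.5
position: [0.4573, -0.0664, 0.0987]
tool_rot: [-180.0, 0.0, -175.5]
force: [-0.2, 0.8, 0.5]
grip_width: 0.093
finger_force: 0.0
```

Call:
{"name": "drive_tool", "arguments": {
  "claw": [93,93],
  "offset": [
    [0,0,0],
    [0,0,0]
  ],
  "roll": [0,0]
}}

```text
time_s: 10.7
position: [0.4572, -0.0655, 0.0988]
tool_rot: [179.9, -0.0, -176.0]
force: [-0.0, 1.0, 0.7]
grip_width: 0.0931
finger_force: 0.0
```

Run:
```python
from h import *;from plant import ctrl
P=[]
for i in range(4):
    o=ctrl.get_obs();P.append(np.r_[o["position"],o["tool_rot"][2]]);t=ctrl.capture("top")
s=ctrl.capture("scene");np.savez("top2.npz",**t);np.savez("scene2.npz",**s)
print(np.mean(P,0).round(4))
a=cv2.resize(s["frame"][90:165,335:410,::-1],(400,400),interpolation=cv2.INTER_CUBIC)
b=cv2.resize(t["frame"][220:295,80:155,::-1],(400,400),interpolation=cv2.INTER_CUBIC)
# pile top centre now
for n,c,z,(x0,y0,x1,y1),th in(("S",s,.162,(340,90,405,140),148),("T",t,.162,(60,225,150,285),126)):
    g=cv2.GaussianBlur(cv2.cvtColor(c["frame"],cv2.COLOR_RGB2GRAY),(3,3),0);k=np.zeros(g.shape,np.uint8);k[y0:y1,x0:x1]=g[y0:y1,x0:x1]>th
    q=max(cv2.findContours(k,0,1)[0],key=cv2.contourArea)[:,0].astype(float);w=np.array([plane(c,p,z)[:2] for p in q],np.float32)*1000;print(n,cv2.minAreaRect(w))
cv2.imwrite("pics/a3.png",cv2.convertScaleAbs(np.hstack([a,b]),alpha=1.4))
```

```text
[ 4.576000e-01 -6.430000e-02  9.920000e-02 -1.758289e+02]
S ((481.87652587890625, 375.272216796875), (123.69397735595703, 62.06908416748047), 81.52517700195312)
T ((482.32537841796875, 375.3013610839844), (124.43972778320312, 64.92163848876953), 81.64120483398438)
```

View pics/a3.png

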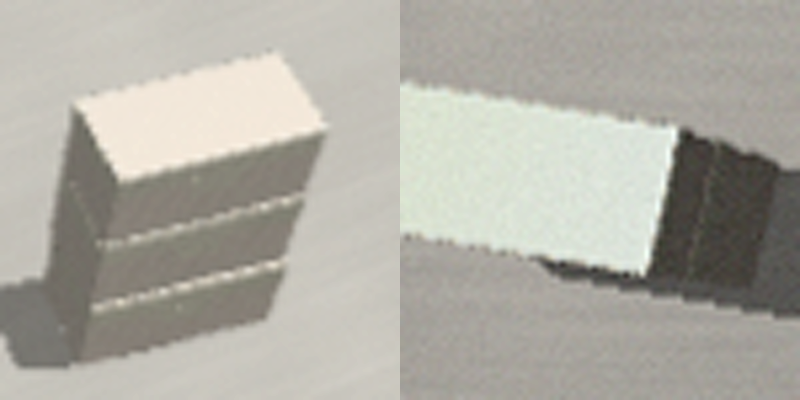

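The new three-box pile is aligned: all edges are continuous in both views, and its top centre is within about 2 mm of the pile's. Next I pick up the tongs.

Call:
{"name": "drive_tool", "arguments": {
  "claw": [93,93,93,93,93],
  "offset": [
    [0.001,0,0.05],
    [0.001,0,0.09],
    [0.001,0,0.115],
    [0.001,0,0.126],
    [0.001,0,0.128]
  ],
  "roll": [0,0,0,0,0]
}}

```text
time_s: 11.45
position: [0.4567, -0.0644, 0.0027]
tool_rot: [180.0, -0.0, -175.7]
force: [-1.3, -0.1, 0.6]
grip_width: 0.0929
finger_force: 0.0
```

Call:
{"name": "drive_tool", "arguments": {
  "claw": [75,60,55,51,51],
  "offset": [
    [0,0,0],
    [0,0,0],
    [0,0,0],
    [0,0,0],
    [0,0,0]
  ],
  "roll": [0,0,0,0,0]
}}

```text
time_s: 11.95
position: [0.4572, -0.0648, 0.0035]
tool_rot: [180.0, 0.1, -175.8]
force: [0.6, 1.0, 1.3]
grip_width: 0.0573
finger_force: 6.8
```

Call:
{"name": "drive_tool", "arguments": {
  "claw": [51,51,51],
  "offset": [
    [0,0,0],
    [0,0,0],
    [0,0,0]
  ],
  "roll": [0,0,0]
}}

```text
time_s: 12.25
position: [0.4576, -0.0647, 0.0035]
tool_rot: [180.0, 0.1, -175.8]
force: [1.0, 1.1, 4.3]
grip_width: 0.0515
finger_force: 8.0
```

Run:
```python
from plan import plan
plan((.4575,-.0647,.10),184.2,(.5115,-.085,.10),90,.2)
```

```text
call 1 offset [-0.0233, -0.0108, -0.0] roll 0.6978
call 2 offset [-0.0255, 0.0029, -0.0] roll 0.6978
call 3 offset [-0.0202, 0.0158, -0.0] roll 0.6978
```

Call:
{"name": "drive_tool", "arguments": {
  "claw": [51,51,51,51,51],
  "offset": [
    [0,0,-0.01],
    [0,0,-0.035],
    [0,0,-0.07],
    [0,0,-0.105],
    [0,0,-0.13]
  ],
  "roll": [0,0,0,0,0]
}}

```text
time_s: 12.75
position: [0.4556, -0.0656, 0.1017]
tool_rot: [-180.0, -0.1, -175.8]
force: [0.1, 0.3, -1.5]
grip_width: 0.0513
finger_force: 6.6
```

Call:
{"name": "drive_tool", "arguments": {
  "claw": [51,51,51,51,51],
  "offset": [
    [-0.004,-0.002,0],
    [-0.009,-0.004,0],
    [-0.014,-0.006,0],
    [-0.019,-0.009,0],
    [-0.023,-0.011,0]
  ],
  "roll": [0.1,0.25,0.4,0.55,0.698]
}}

```text
time_s: 13.25
position: [0.4731, -0.0728, 0.1002]
tool_rot: [-179.9, -0.1, 152.4]
force: [-0.0, 0.0, -2.0]
grip_width: 0.0514
finger_force: 6.7
```

Call:
{"name": "drive_tool", "arguments": {
  "claw": [51,51,51,51,51],
  "offset": [
    [-0.005,0.001,0],
    [-0.01,0.001,0],
    [-0.015,0.002,0],
    [-0.02,0.002,0],
    [-0.0255,0.003,0]
  ],
  "roll": [0.14,0.28,0.42,0.56,0.698]
}}

```text
time_s: 13.75
position: [0.4909, -0.0794, 0.1002]
tool_rot: [-179.8, -0.1, 121.1]
force: [0.6, 0.3, -1.6]
grip_width: 0.0508
finger_force: 6.7
```

Call:
{"name": "drive_tool", "arguments": {
  "claw": [51,51,51,51,51],
  "offset": [
    [-0.005,0.004,0],
    [-0.01,0.008,0],
    [-0.015,0.012,0],
    [-0.02,0.016,0],
    [-0.02,0.016,0]
  ],
  "roll": [0.16,0.32,0.48,0.62,0.698]
}}

```text
time_s: 14.25
position: [0.5097, -0.0858, 0.1002]
tool_rot: [-179.9, -0.0, 89.7]
force: [-0.2, 0.2, -1.0]
grip_width: 0.0508
finger_force: 6.6
```

Call:
{"name": "drive_tool", "arguments": {
  "claw": [51,51,51,51,51],
  "offset": [
    [0,0,0.02],
    [0,0,0.04],
    [0,0,0.055],
    [0,0,0.055],
    [0,0,0.055]
  ],
  "roll": [0,0,0,0,0]
}}

```text
time_s: 14.75
position: [0.5102, -0.0854, 0.0592]
tool_rot: [-179.9, -0.0, 89.9]
force: [0.8, 0.3, -1.5]
grip_width: 0.0511
finger_force: 6.6
```

Run:
```python
from h import *;from plant import ctrl
P=[]
for i in range(4):
    o=ctrl.get_obs();P.append(np.r_[o["position"],o["tool_rot"][2]]);t=ctrl.capture("top")
s=ctrl.capture("scene");np.savez("top3.npz",**t);np.savez("scene3.npz",**s)
p=np.mean(P,0);print(p.round(4))
r=np.array([.5115,-.3101,.0433])
print("mouth px exp",proj(S:=s,[p[0],p[1]-.115,p[2]+.0087]),proj(t,[p[0],p[1]-.115,p[2]+.0087]))
a=cv2.resize(s["frame"][180:255,140:240,::-1],(800,600)[0:1]*1+(600,),interpolation=cv2.INTER_CUBIC)
a=cv2.resize(s["frame"][175:265,140:260,::-1],(400,300),interpolation=cv2.INTER_CUBIC)
b=cv2.resize(t["frame"][205:295,300:420,::-1],(400,300),interpolation=cv2.INTER_CUBIC)
a2=cv2.resize(s["frame"][195:240,175:235,::-1],(400,300),interpolation=cv2.INTER_CUBIC)
b2=cv2.resize(t["frame"][227:272,330:390,::-1],(400,300),interpolation=cv2.INTER_CUBIC)
cv2.imwrite("pics/b1.png",cv2.convertScaleAbs(np.vstack([np.hstack([a,b]),np.hstack([a2,b2])]),alpha=1.4))
```

```text
[ 5.10700e-01 -8.55000e-02  5.96000e-02  8.99441e+01]
mouth px exp [196.40922531 209.22364281] [351.74790063 248.89579811]
```

View pics/b1.png

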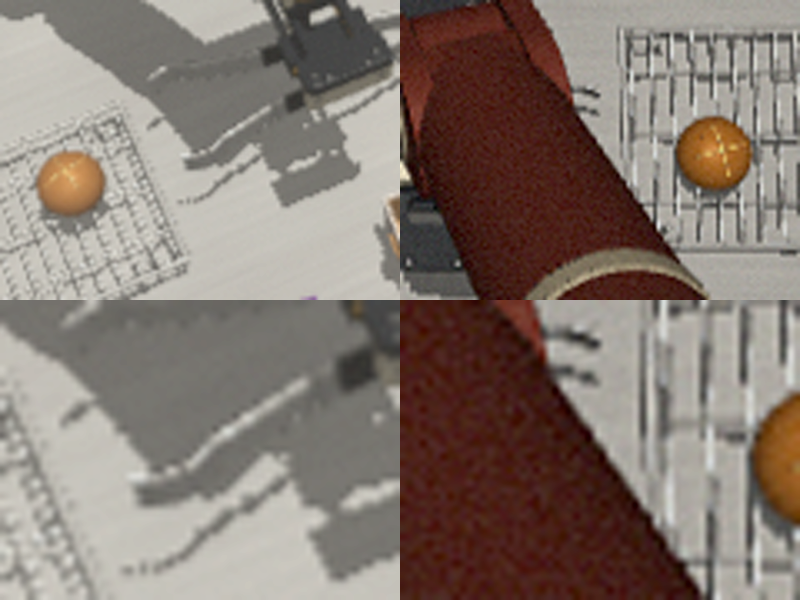

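In the scene view the tongs are held out level. The +x jaw's end is at about (195.5,224) and the -x jaw's end at about (185,213). In the top view the +x jaw's end is at about (359.5,234), and the arm hides the rest.

Run:
```python
from h import *
S,T=load("scene3"),load("top3");p=np.array([.5107,-.0855,.0596])
for z in (.0683,.0793,.057):
  for sx in(1,-1):
    for h in(.036,.042): 
        X=[p[0]+sx*h,p[1]-.135,z];print(z,sx,h,"S",proj(S,X).round(1),"T",proj(T,X).round(1))
print("plane S +x",plane(S,(195.5,223.5),.0683),"S -x",plane(S,(185,213),.0683),"T +x",plane(T,(359.5,233.3),.0683))
print(tri(S,(195.5,223.5),T,(359.5,233.3)))
```

```text
0.0683 1 0.036 S [194.1 222.3] T [359.6 234.5]
0.0683 1 0.042 S [194.9 224. ] T [359.5 232.1]
0.0683 -1 0.036 S [185.2 202. ] T [360.3 263.8]
0.0683 -1 0.042 S [184.4 200.4] T [360.3 266.3]
0.0793 1 0.036 S [193.4 220.3] T [360.5 233.8]
0.0793 1 0.042 S [194.2 222.1] T [360.4 231.4]
0.0793 -1 0.036 S [184.4 200. ] T [361.2 263.4]
0.0793 -1 0.042 S [183.7 198.3] T [361.2 265.9]
0.057 1 0.036 S [194.8 224.3] T [358.7 235.1]
0.057 1 0.042 S [195.6 226. ] T [358.6 232.7]
0.057 -1 0.036 S [185.9 204.1] T [359.4 264.1]
0.057 -1 0.042 S [185.2 202.5] T [359.4 266.6]
plane S +x [ 0.55188199 -0.2184076   0.0683    ] S -x [ 0.50811539 -0.23283693  0.0683    ] T +x [ 0.54961471 -0.22035102  0.0683    ]
(array([ 0.55026458, -0.21951378,  0.0663847 ]), np.float64(0.002525200023821055))
```

Call:
{"name": "drive_tool", "arguments": {
  "claw": [51,51,51,51,51],
  "offset": [
    [0,0.001,0.012],
    [0,0.001,0.024],
    [0,0.001,0.035],
    [0,0.001,0.035],
    [0,0.001,0.035]
  ],
  "roll": [0,0,0,0,0]
}}

```text
time_s: 15.5
position: [0.5111, -0.0853, 0.0325]
tool_rot: [-179.9, -0.0, 90.0]
force: [0.1, 0.2, -1.2]
grip_width: 0.0513
finger_force: 6.6
```

Call:
{"name": "drive_tool", "arguments": {
  "claw": [51,51,51,51,51],
  "offset": [
    [-0.015,0,0],
    [-0.03,0,0],
    [-0.045,0,0],
    [-0.06,0,0],
    [-0.075,0,0]
  ],
  "roll": [0,0,0,0,0]
}}

```text
time_s: 16.0
position: [0.5112, -0.1434, 0.0331]
tool_rot: [180.0, 0.0, 89.9]
force: [0.3, -0.6, -1.4]
grip_width: 0.0511
finger_force: 6.6
```

Call:
{"name": "drive_tool", "arguments": {
  "claw": [51,51,51,51,51],
  "offset": [
    [-0.015,0,0],
    [-0.03,0,0],
    [-0.045,0,0],
    [-0.06,0,0],
    [-0.071,0,0]
  ],
  "roll": [0,0,0,0,0]
}}

```text
time_s: 16.5
position: [0.5112, -0.1963, 0.033]
tool_rot: [-180.0, 0.0, 89.9]
force: [-1.3, 0.3, -0.9]
grip_width: 0.0514
finger_force: 6.6
```

Call:
{"name": "drive_tool", "arguments": {
  "claw": [51,51],
  "offset": [
    [0,0,0],
    [0,0,0]
  ],
  "roll": [0,0]
}}

```text
time_s: 16.7
position: [0.5113, -0.1946, 0.033]
tool_rot: [180.0, -0.0, 90.0]
force: [0.6, 0.8, -2.1]
grip_width: 0.0517
finger_force: 6.6
```

Run:
```python
from h import *;from plant import ctrl
P=[]
for i in range(4):
    o=ctrl.get_obs();P.append(np.r_[o["position"],o["tool_rot"][2]]);s=ctrl.capture("scene")
t=ctrl.capture("top");p=np.mean(P,0);print(p.round(4))
x=s["frame"].astype(int);k=np.zeros(x.shape[:2],np.uint8);k[212:248,145:180]=(x[...,0]-x[...,2]>40)[212:248,145:180]
q=max(cv2.findContours(k,0,1)[0],key=cv2.contourArea);print("roll bbox",cv2.boundingRect(q),"was 151,221,20,18")
a=cv2.resize(s["frame"][190:250,140:220,::-1],(400,300),interpolation=cv2.INTER_CUBIC)
b=cv2.resize(t["frame"][220:280,350:430,::-1],(400,300),interpolation=cv2.INTER_CUBIC)
cv2.imwrite("pics/b2.png",cv2.convertScaleAbs(np.hstack([a,b]),alpha=1.4))
```

```text
[ 5.11300e-01 -1.94200e-01  3.31000e-02  9.00038e+01]
roll bbox (151, 220, 19, 19) was 151,221,20,18
```

View pics/b2.png

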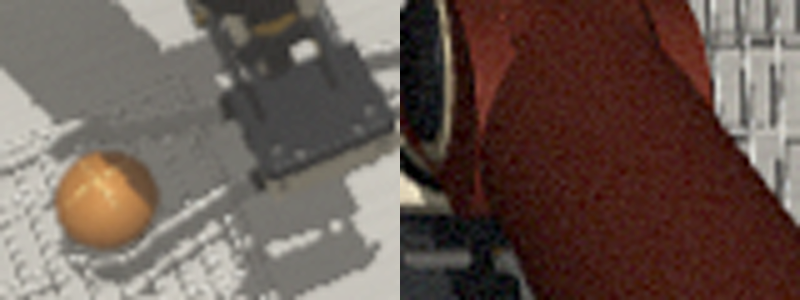

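The jaws straddle the roll: its outline is unmoved at (105,200) in the crop, with the +x jaw alongside at (115,268). Now I squeeze.

Call:
{"name": "drive_tool", "arguments": {
  "claw": [48,45,42,40,38],
  "offset": [
    [0,0,0],
    [0,0,0],
    [0,0,0],
    [0,0,0],
    [0,0,0]
  ],
  "roll": [0,0,0,0,0]
}}

```text
time_s: 17.45
position: [0.5112, -0.1949, 0.033]
tool_rot: [-180.0, -0.0, 90.0]
force: [-0.3, -0.4, -0.4]
grip_width: 0.0388
finger_force: 8.0
```

Call:
{"name": "drive_tool", "arguments": {
  "claw": [36,34,32,30,30],
  "offset": [
    [0,0,0],
    [0,0,0],
    [0,0,0],
    [0,0,0],
    [0,0,0]
  ],
  "roll": [0,0,0,0,0]
}}

```text
time_s: 17.95
position: [0.5113, -0.1949, 0.0331]
tool_rot: [180.0, -0.0, 90.0]
force: [0.4, 0.4, -2.1]
grip_width: 0.0356
finger_force: 30.0
```

Call:
{"name": "drive_tool", "arguments": {
  "claw": [30,30,30,30,30],
  "offset": [
    [0,0,0],
    [0,0,0],
    [0,0,-0.005],
    [0,0,-0.015],
    [0,0,-0.03]
  ],
  "roll": [0,0,0,0,0]
}}

```text
time_s: 18.45
position: [0.5108, -0.1949, 0.0559]
tool_rot: [-179.9, -0.0, 89.9]
force: [-0.7, 0.3, -0.5]
grip_width: 0.0361
finger_force: 30.0
```

Call:
{"name": "drive_tool", "arguments": {
  "claw": [30,30,30,30,30],
  "offset": [
    [0,0,-0.02],
    [0,0,-0.045],
    [0,0,-0.07],
    [0,0,-0.09],
    [0,0,-0.1]
  ],
  "roll": [0,0,0,0,0]
}}

```text
time_s: 18.95
position: [0.5121, -0.1951, 0.1329]
tool_rot: [179.8, 0.1, 89.9]
force: [0.4, -0.5, -1.2]
grip_width: 0.0354
finger_force: 30.0
```

Call:
{"name": "drive_tool", "arguments": {
  "claw": [30,30,30,30,30],
  "offset": [
    [0.017,0.01,0],
    [0.047,0.028,0],
    [0.084,0.05,0],
    [0.121,0.072,0],
    [0.158,0.094,0]
  ],
  "roll": [0,0,0,0,0]
}}

```text
time_s: 19.45
position: [0.5821, -0.0738, 0.1297]
tool_rot: [-179.9, -0.1, 90.0]
force: [-0.6, 0.7, -2.4]
grip_width: 0.0355
finger_force: 30.0
```

Call:
{"name": "drive_tool", "arguments": {
  "claw": [30,30,30,30,30],
  "offset": [
    [0.037,0.022,0],
    [0.074,0.044,0],
    [0.111,0.066,0],
    [0.142,0.084,0],
    [0.165,0.098,0]
  ],
  "roll": [0,0,0,0,0]
}}

```text
time_s: 19.95
position: [0.6554, 0.0518, 0.1295]
tool_rot: [-179.9, -0.1, 90.2]
force: [-0.3, 0.1, -1.5]
grip_width: 0.0353
finger_force: 30.0
```

Call:
{"name": "drive_tool", "arguments": {
  "claw": [30,30,30,30,30],
  "offset": [
    [0.018,0.011,0],
    [0.036,0.021,0],
    [0.048,0.028,0],
    [0.055,0.033,0],
    [0.055,0.033,0]
  ],
  "roll": [0,0,0,0,0]
}}

```text
time_s: 20.45
position: [0.6803, 0.0895, 0.1303]
tool_rot: [-180.0, -0.0, 90.0]
force: [-0.4, -0.7, -2.0]
grip_width: 0.0353
finger_force: 30.0
```

Call:
{"name": "drive_tool", "arguments": {
  "claw": [30,30,30],
  "offset": [
    [0,0,0],
    [0,0,0],
    [0,0,0]
  ],
  "roll": [0,0,0]
}}

```text
time_s: 20.75
position: [0.6801, 0.0873, 0.1307]
tool_rot: [-180.0, 0.0, 89.9]
force: [-0.2, 0.0, -3.0]
grip_width: 0.0354
finger_force: 30.0
```

Run:
```python
from h import *;from plant import ctrl
s=ctrl.capture("scene");t=ctrl.capture("top");o=ctrl.get_obs();print(o["position"],o["grip_width"],o["finger_force"],o["time_s"])
for z in(.145,.05): print(proj(s,[.68,-.0265,z]),proj(t,[.68,-.0265,z]))
cv2.imwrite("pics/c1.png",cv2.convertScaleAbs(np.hstack([cv2.resize(s["frame"][90:300,90:420,::-1],(400,255)),cv2.resize(t["frame"][100:310,60:390,::-1],(400,255))]),alpha=1.4))
```

```text
[0.68019585 0.08776401 0.13072525] 0.03585164481922373 29.988441467285156 20.85
[280.15511666 219.3496612 ] [282.3418453 172.3536628]
[279.9051473  236.39639298] [281.4005716  182.82238126]
```

View pics/c1.png

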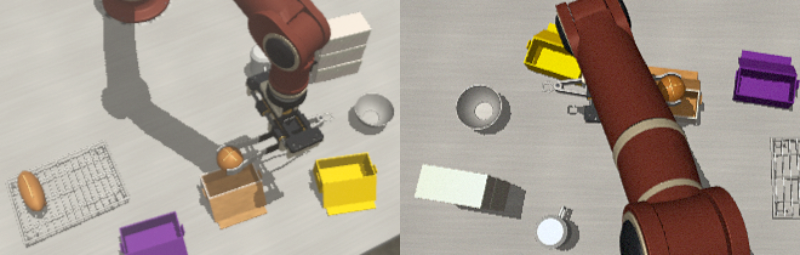

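The tongs hold the roll at scene (278,219) and top (284,172), matching the expected points (280,219) and (282,172). That is centred over the open box and clear of its rim, and the pile, shaker, bowl and long roll stand as before.

```bash
python3 -c "
from plant import ctrl
print(ctrl.job_done())"
```

```text
the job is handed in; nothing more can be done
None
```

The lone box is on the pile, within about 2 mm of lined up, and the round roll is held in the tongs roughly 70 mm above the open box's rim; I handed the job in at about 21 s, and no verdict came back.

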